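# Free the seized battery-box latch, refit the cover and latch it

## Task

The red latch lever of the grey backup-battery box has seized across the open bay: rock it back and forth, to the stop each way, until it breaks free, and swing it fully out of the way. Then fit the white cover by hooking its lip under the steel ledge and swinging its other end down until it lies flush, and turn the lever back across the cover, where it pointed at first, to lock it. Leave the two dropper vials where they stand.

Things in the scene. Friction and masses are not known exactly. Their poses are not given: they have to be found in the camera images.
- battery_box: Grey box fixed to the table, top at z = 55 mm; its walls span x = -84 to +87 and y = -56 to +56 mm from its origin (on the table). Its +x points about to the robot's left (within 0.2 rad). In the top is an open bay, x = -60 to +36, y = -38 to +38 mm, deep, with blue cells whose tops are at z = 40. The latch pivots at x = +60, y = 0.
- ledge (a point): Middle of the lower edge of the steel ledge at the bay's -x end (box x = -60, y = 0, z = 52 mm; axes of the box). The ledge is 3 mm thick (z = 52 to 55), spans the bay's width and covers a pocket, open to the bay, that reaches back 15 mm from this edge (to x = -75).
- bay (a point): Where the middle of the cover's underside lies when fitted: box x = -13, y = 0, z = 47 mm (axes of the box), with 3 mm of play each way. The cover rests on black shelves 8 mm below the box's top: along the bay's long sides (|y| = 28 to 38) from box x = -30 on, and across the +x end (from x = +29). Nearer the ledge there is no shelf.
- latch_axis (a point): Point on the latch's upright pivot axis, 26 mm above the box's top, fixed to the box (axes of the box). The dark hub is 30 mm across and its brass button ends 40 mm above the box's top.
- latch_push (a point): Point in the middle of the red lever, 50 mm out from the pivot and 26 mm above the box's top. The lever is a bar 10 mm thick and 30 mm high (6 to 36 mm above the box's top) reaching 68 mm out from the pivot; its own -x points outward along it, z up. It takes about 4 N here to turn it; it stays where it is left.
- latch (a joint): Lever angle (rad): 0 at first and when locked, lever along the box's -x over the bay; grows clockwise seen from above, lever swinging to the box's +y (towards the robot); 1.46 fully open. Seized: moves only +0.10 to -0.15. Reaching the -0.15 stop lets it go to +0.20; reaching that, to -0.22; reaching that, it runs free. Ending over 0.03 short of a stop gains nothing; force cannot pass a stop.
- cover_grip (a point): Middle of the black grip rib on the loose white cover (axes of the cover), 33 mm above the underside, 23 mm from the plate's middle towards -x. Plate 90 (x) x 70 (y) x 8 mm, about 90 g; the rib is 28 long in x, 10 thick in y, its top 44 mm above the underside. It starts flat on the table, rib up, its x within 0.5 rad of the robot's left.
- cover_lip (a point): Outer edge of the cover's lip, 1.5 mm above the underside and 56 mm from the plate's middle: a tongue 50 mm wide (y), 3 mm thick, level with the underside, jutting 11 mm from the plate's -x end. It belongs under the ledge. Plate and lip together (101 mm) are longer than the bay (96 mm), so the cover goes in only tilted, lip first.
- cover_mid (a point): Middle of the underside of the cover's plate; axes of the cover. With the cover fitted, it meets point bay, axes along the box's.
- cover: The loose white cover as a whole; origin and axes as cover_mid.
- vial_0: Dropper vial with a green cap, 19 mm across and 56 mm high, a bystander; origin under its middle.
- vial_1: White dropper vial, 19 mm across and 56 mm high, a bystander; origin under its middle.

How it is judged:
By the outcome, as a careful person would: the job done as asked, in the order asked, and still so for the second after the job is handed in, with the robot touching nothing.
It also fails if it takes over 72 s, if anything falls off the work surface, if the arm or the gripper's body presses on something with over 40 N, if the wrist force passes 120 N, or if a joint passes its speed limit or range.

## Robot

A 6-joint arm with a two-finger parallel gripper is mounted at the origin on a cart in front of the work surface, level with it; the furniture and walls round the work are solid. World frame = base frame: x ahead of the robot, y to its left, z up, the work surface at z = 0. Lengths are in m, angles in rad, forces in N, time in s.
With the tool pointing down it reaches from about 0.375 to 0.9 m from the base axis. Payload 3.1 kg.
Tool frame: the origin (TCP) lies midway between the tips of the shut fingers; the grasp point (between the pads) lies 19 mm behind it; x points along the fingers, y is the direction in which the jaws open and shut, and the axes are right-handed (so a half turn about x gives the same grasp; the last joint's range is limited). The gripper opens to 87 mm and grips with 3 to 60 N. Pads are 19 mm wide; open, the fingers measure 117 mm over their backs; the gripper's body (75 mm by 190 mm) begins 51 mm behind the grasp point.
Start: joints at [1.167, 0.527, 1.433, -0, 1.181, -0.178], TCP at [0.14, 0.609, 0.223] pointing down, gripper open.
Joint ranges: [-3.08, 3.08], [-0.75, 2.2], [0.22, 2.44], [-1.43, 4.57], [0, 2.65], [-2.85, 2.85]. Speed limits (rad/s): [2.79, 2.79, 3.14, 3.14, 3.14, 3.14].

## Interface

Orientations are given as a unit quaternion [x, y, z, w].
In Python, from rig import get_obs, imaging, robot gives the robot as it stands.
- The arm moves only by the shell command python3 -m inch 'ROWS' [FORCE]. ROWS is JSON, a list of rows, each a list of 3 entries, a list of its own where there are three numbers: the finger opening in mm, from 0 to 87, then the shift along the tool's x, y, z in mm, then the turn, a rotation vector about the tool's x, y, z in degrees. In form: [[grip, [dx, dy, dz], [wx, wy, wz]], ...]. A call has 1 to 12 rows; each row shifts and turns the pose as measured when the row begins, along the tool's axes as they then stand; what a row does not reach is not made up. A row lasts 1/8 s, in which the tool goes at most 62.5 mm and 10.7 degrees, less where a joint would pass 70% of its speed; a pose out of reach is approached as far as the arm can. A call with a gripper value outside its range is refused whole. The fingers move at their own pace and stop on an object; FORCE is the grip in N (left out, the last holds). Time passes only in rows, so rows that do not move let the fingers close. It gives the time, the measured TCP pose, the force and the opening at its end, in the units of the state.
- get_obs(): the state, without advancing time (a new reading comes with each control period).
- imaging.camera(name): name is "scene" or "side" or "wrist"; returns the picture (400x640x3 uint8, red, green, blue); there is no depth.
- imaging.camera_params(name): a dict with "camera_matrix" (3x3 intrinsics, pixels), "xyz" and "rotation" of the camera in the world. Camera axes: x right, y down, z forward; pixel columns grow to the right and rows downward; lengths in m; the calibration is good to about 2 mm. A picture is of the moment at which its call begins: read the wrist's pose just before it. camera_params takes no time and is no camera call; for the wrist camera it gives the pose at the moment of the call.
- robot.hand_in(): hands the job in, once; it reports no verdict.
Trained networks look in the newest picture that a camera, given by its name, has taken for a name from the list of things; names that differ only in an ending like _2 or _b are one class to them, and where a whole thing is asked for, a point or a joint stands for the part that bears it (a point fixed in the world has none). Each returns a list of dicts, best first, with "confidence" (0 to 1); they miss things now and then, are a little off and sometimes report something else, mostly with a low value. They report only what shows in the picture. A call takes as long as a camera call.
- imaging.cut_out(camera, target): "pixels" (400x640 bool, what is visible of it) and "box" ([centre column, centre row, width, height] in pixels, round what is visible of it).
- imaging.tip_of(camera, target): "pixel" ([column, row] in pixels: a listed point, or the origin of a listed thing).
The state is a dict: "time": time; "q": joint angles; "joint_velocities": joint speeds; "joint_torque": joint torques, N m; "position": TCP position; "tool_rot": TCP orientation; "ft_force": force on the tool from outside, world axes, zero at the start; "moment": the same for the moment, N m; "grip_width": finger opening in m.
Only numpy, scipy, OpenCV 4.12 (cv2) and the standard library are available. Lean on these libraries where they do the work, as an engineer would, in place of code of your own. Each camera call takes 0.05 s, during which the arm holds its last target. There are 200 camera calls.

## Working session

There is one attempt and no reset: what is moved stays moved. The work goes in short steps, Python scripts to look and compute and a shell command to move; the robot and the scene stay as the last step left them, time stands still between calls to the robot, and variables do not carry over. Pictures are saved under pics/ and viewed, about 8 in all and at most 12, crops included, and the job is handed in when it is done.

```bash
ls; mkdir -p pics; cat > h.py <<'E'
import numpy as np, cv2
from scipy.spatial.transform import Rotation as R
from rig import get_obs, imaging, robot
def rot(a):
    a=np.array(a,float)
    return R.from_matrix(a) if a.shape==(3,3) else (R.from_quat(a) if a.size==4 else R.from_rotvec(a))
def ray(cam,px):
    p=imaging.camera_params(cam);K=np.array(p["camera_matrix"])
    d=rot(p["rotation"]).apply(np.linalg.inv(K)@[px[0],px[1],1]); return np.array(p["xyz"]),d
def atz(cam,px,z):
    o,d=ray(cam,px); return o+d*(z-o[2])/d[2]
def proj(cam,X):
    p=imaging.camera_params(cam);K=np.array(p["camera_matrix"])
    c=rot(p["rotation"]).inv().apply(np.array(X)-p["xyz"]); u=c@K.T; return u[...,:2]/u[...,2:]
def tri(a,pa,b,pb):
    o1,d1=ray(a,pa);o2,d2=ray(b,pb);d1/=np.linalg.norm(d1);d2/=np.linalg.norm(d2)
    s=np.linalg.lstsq(np.c_[d1,-d2],o2-o1,rcond=None)[0]
    A,B=o1+s[0]*d1,o2+s[1]*d2; return (A+B)/2,np.linalg.norm(A-B)
def save(cam,name):
    im=imaging.camera(cam); cv2.imwrite(f"pics/{name}.png",im[...,::-1]); return im
def tcp():
    o=get_obs(); return np.array(o["position"]),R.from_quat(o["tool_rot"])
E
python3 - <<'E'
from h import *
np.set_printoptions(precision=4,suppress=True)
a=save("scene","s0");b=save("side","d0")
cv2.imwrite("pics/both0.png",cv2.resize(np.vstack([a,b])[...,::-1],(480,600)))
for c in("scene","side"):
    p=imaging.camera_params(c);print(c,p["xyz"],p["rotation"],p["camera_matrix"][0])
P={}
for t in["ledge","bay","latch_axis","latch_push","cover_grip","cover_lip","cover_mid","vial_0","vial_1","battery_box"]:
    for c in("scene","side"):
        r=imaging.tip_of(c,t)
        if r: P[t,c]=r[0]["pixel"];print(t,c,[(np.round(x["pixel"],1),round(x["confidence"],2)) for x in r[:2]])
    if (t,"scene") in P and (t,"side") in P: print("  tri",*tri("scene",P[t,"scene"],"side",P[t,"side"]))
print(get_obs())
E
```

```text
pics
scene [ 0.0473 -0.4976  0.6542] [ 0.8237 -0.3753  0.1746 -0.3875] [497.2868   0.     312.5506]
side [0.4761 0.631  0.5894] [-0.0655  0.8896 -0.451   0.0285] [450.3452   0.     314.6378]
ledge scene [(array([376.4, 214.2]), 0.86)]
ledge side [(array([280.9, 176.5]), 0.81)]
  tri [ 0.65   -0.1286  0.0544] 0.005598168055120088
bay scene [(array([353.1, 209.9]), 0.72)]
bay side [(array([286.6, 192.3]), 0.57)]
  tri [ 0.632  -0.0857  0.0495] 0.0009051156615203108
latch_axis scene [(array([320.8, 177.3]), 0.62)]
latch_axis side [(array([281. , 202.2]), 0.83)]
  tri [ 0.6278 -0.0068  0.0873] 0.006214690130388718
latch_push scene [(array([346.4, 190.4]), 0.94)]
latch_push side [(array([279.7, 189.4]), 0.97)]
  tri [ 0.641  -0.0598  0.0758] 0.004287578369229942
cover_grip scene [(array([294.1, 278.8]), 0.82)]
cover_grip side [(array([377.7, 199. ]), 0.56)]
  tri [ 0.4461 -0.1092  0.0345] 0.004734916204856332
cover_lip scene [(array([301.8, 302.8]), 0.7)]
cover_lip side [(array([381.3, 204. ]), 0.72)]
  tri [ 0.4362 -0.1349  0.0028] 0.005260364050489401
cover_mid scene [(array([289.4, 282
[... 192 characters left out ...]
1 scene [(array([324.3, 169.9]), 0.5), (array([306., 170.]), 0.45)]
battery_box scene [(array([349.4, 220.7]), 0.95)]
battery_box side [(array([282.3, 214.5]), 0.77)]
  tri [ 0.641  -0.0702  0.0052] 0.005668531819381729
{'time': 1.1, 'q': array([ 1.1665,  0.5275,  1.4327,  0.    ,  1.1814, -0.1785]), 'joint_velocities': array([ 0.0006,  0.0019, -0.0023, -0.0002, -0.0006, -0.0002]), 'joint_torque': array([ -0.0009, -44.0028, -17.6985,   0.0633,   0.0505,   0.    ]), 'position': array([0.1399, 0.6091, 0.2226]), 'tool_rot': array([ 0.0797,  0.7026, -0.0797,  0.7026]), 'ft_force': array([-0.2452,  0.0771,  0.7219]), 'moment': array([-0.0084,  0.0161, -0.0229]), 'grip_width': 0.08686062624698315}
```

View pics/s0.png

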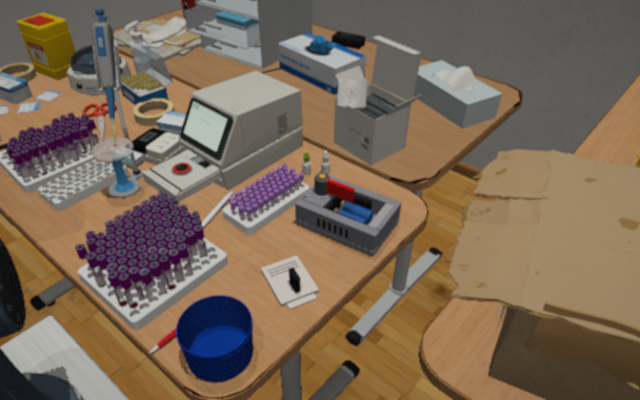

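View pics/d0.png

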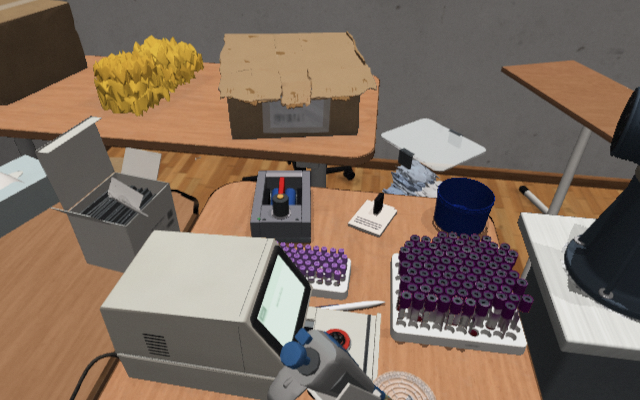

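The scene camera shows the grey box at about (348,215), with the red lever at (345,190) across the bay. The cover is at (290,282) with its black rib, and the vials stand at (306,165) and (325,163), just behind the box's +x end. The side view agrees: box at (282,205), cover at (372,217). Next I'll fit planar poses to these points.

```bash
cat >> h.py <<'E'
from scipy.optimize import least_squares
BOX={"ledge":[-.06,0,.052],"bay":[-.013,0,.047],"latch_axis":[.06,0,.081],"battery_box":[0,0,0]}
COV={"cover_grip":[-.023,0,.033],"cover_lip":[-.056,0,.0015],"cover_mid":[0,0,0]}
def detect(names,cams):
    D=[]
    for c in cams:
        imaging.camera(c)
        for t in names:
            r=imaging.tip_of(c,t)
            if r and r[0]["confidence"]>.3: D.append((c,t,np.array(r[0]["pixel"]),r[0]["confidence"]))
    return D
def place(p,X): return R.from_euler("z",p[2]).apply(np.atleast_2d(X))+[p[0],p[1],0]
def fit(D,M,x0):
    f=lambda p:np.concatenate([proj(c,place(p,M[t])[0])-px for c,t,px,_ in D])
    s=least_squares(f,x0,loss="soft_l1",f_scale=2); return s.x,f(s.x).reshape(-1,2)
def toolmove(target,Rt):  # shift mm in tool axes + rotvec deg (tool axes) to reach target
    p,Rm=tcp(); return Rm.inv().apply(np.array(target)-p)*1e3,(Rm.inv()*Rt).as_rotvec(degrees=True)
E
cat > fit0.py <<'E'
from h import *
np.set_printoptions(precision=4,suppress=True)
for M,x0 in((dict(BOX,latch_push=[.01,0,.081]),[.64,-.07,1.75]),(COV,[.457,-.086,1.2])):
    D=detect(M,["scene","side"]); x,r=fit(D,M,x0); print(x)
    for d,e in zip(D,r): print(d[0],d[1],round(d[3],2),e.round(1))
for px in([324.3,169.9],[306,170]): print(atz("scene",px,0))
p,Rm=tcp();print(Rm.as_matrix())
E
python3 fit0.py
```

```text
[ 0.6385 -0.0719  1.7805]
scene ledge 0.65 [2.6 3.2]
scene bay 0.83 [0.2 1.9]
scene latch_axis 0.92 [-3.   6.4]
scene battery_box 0.6 [-0.6 -1.4]
scene latch_push 0.67 [-1.2 -1.9]
side ledge 0.91 [0.7 1.5]
side bay 0.81 [-1.4 -0.2]
side latch_axis 0.59 [-1.1  0.4]
side battery_box 0.96 [-2.2 -0.9]
side latch_push 0.87 [ 0.7 -1.8]
[ 0.456  -0.0811  1.3125]
scene cover_grip 0.64 [1.4 1.5]
scene cover_lip 0.85 [-0.1 -2.7]
scene cover_mid 0.94 [0.1 1.8]
side cover_grip 0.7 [0.9 0.8]
side cover_lip 0.56 [0.5 0.8]
side cover_mid 0.84 [-1.4  1.1]
[0.7485 0.0817 0.    ]
[0.7213 0.1125 0.    ]
[[ 0.      0.2238  0.9746]
 [-0.      0.9746 -0.2238]
 [-1.     -0.      0.    ]]
```

```bash
python3 - <<'E'
from h import *
np.set_printoptions(precision=3,suppress=True)
for n,px in dict(pip=[124,190],an_l=[180,190],an_f=[225,180],an_r=[300,165]).items(): print(n,atz("scene",px,0))
b=atz("scene",[124,190],0)
for z in(.2,.3,.4): print(z,proj("scene",[b[0],b[1],z]))
o=atz("scene",[225,185],0)
for z in(.1,.2,.3): print(z,proj("scene",[o[0],o[1],z]))
E
```

```text
pip [0.412 0.358 0.   ]
an_l [0.491 0.268 0.   ]
an_f [0.577 0.222 0.   ]
an_r [0.727 0.136 0.   ]
0.2 [ 97.91  106.238]
0.3 [81.998 55.149]
0.4 [63.568 -4.019]
0.1 [219.315 145.96 ]
0.2 [212.863 101.658]
0.3 [205.479  50.954]
```

```bash
python3 -m inch '[[87,[-52,0,0],[0,0,0]],[87,[-52,0,0],[0,0,0]],[87,[-52,0,0],[0,0,0]],[87,[-52,0,0],[0,0,0]],[87,[0,-40,36],[0,0,0]],[87,[0,-40,36],[0,0,0]],[87,[0,-40,36],[0,0,0]],[87,[0,-40,36],[0,0,0]],[87,[0,-40,36],[0,0,0]],[87,[0,-40,36],[0,0,0]]]'
```

```text
time: 3.35
position: [0.3003, 0.3225, 0.4377]
tool_rot: [0.078, 0.701, -0.076, 0.705]
ft_force: [0.5, 1.1, -1.0]
grip_width: 0.0871
```

```bash
python3 -m inch '[[87,[0,-50,27],[0,0,0]],[87,[0,-50,27],[0,0,0]],[87,[0,-50,27],[0,0,0]],[87,[0,-50,27],[0,0,0]],[87,[0,0,0],[10.7,0,0]],[87,[0,0,0],[10.7,0,0]],[87,[0,0,0],[10.7,0,0]],[87,[0,0,0],[10.7,0,0]],[87,[0,0,0],[10.7,0,0]],[87,[0,0,0],[10.7,0,0]]]'
cat > go.py <<'E'
# usage: go.py x y z heading_deg
import sys
from h import *
np.set_printoptions(precision=1,suppress=True)
x,y,z,h=map(float,sys.argv[1:5]);h=np.radians(h)
Rt=R.from_matrix(np.c_[[0,0,-1],[np.cos(h),np.sin(h),0],[np.sin(h),-np.cos(h),0]])
print(*toolmove([x,y,z],Rt))
E
python3 go.py 0.63 -0.06 0.25 12
```

```text
time: 4.6
position: [0.3646, 0.0912, 0.4391]
tool_rot: [0.444, 0.55, -0.438, 0.556]
ft_force: [-0.5, 1.0, -0.2]
grip_width: 0.0873
[192.  223.  206.1] [ 0.8  0.1 -0.7]
```

```bash
python3 -m inch '[[87,[32,37,34],[0,0,0]],[87,[32,37,34],[0,0,0]],[87,[32,37,34],[0,0,0]],[87,[32,37,34],[0,0,0]],[87,[32,37,34],[0,0,0]],[87,[32,37,34],[0,0,0]],[87,[0,0,0],[0.8,0,-0.6]]]'
cat > wfit.py <<'E'
from h import *
import sys
np.set_printoptions(precision=4,suppress=True)
save("wrist",sys.argv[1])
for M,x0 in((dict(BOX,latch_push=[.01,0,.081]),[.638,-.072,1.78]),(COV,[.456,-.081,1.31])):
    D=detect(M,["wrist"])
    for d in D: print(d[1],d[2].round(1),round(d[3],2))
    if len(D)>1:
        x,r=fit(D,M,x0); print("wrist fit",x,np.abs(r).max())
E
python3 wfit.py w1
```

```text
time: 5.48
position: [0.6385, -0.0625, 0.2472]
tool_rot: [0.447, 0.547, -0.443, 0.552]
ft_force: [-1.0, 0.5, -0.2]
grip_width: 0.087
ledge [309.2 232. ] 0.97
bay [311.4 198.2] 0.73
latch_axis [316.6 141.2] 0.98
battery_box [310.  181.2] 0.74
latch_push [312.8 185.5] 0.89
wrist fit [ 0.6417 -0.0705  1.709 ] 1.5915295590328924
cover_grip [165.1 180. ] 0.63
cover_lip [169.9 197. ] 0.92
cover_mid [181.2 166.3] 0.64
wrist fit [ 0.4537 -0.0832  1.3624] 3.6770303449894755
```

View pics/w1.png

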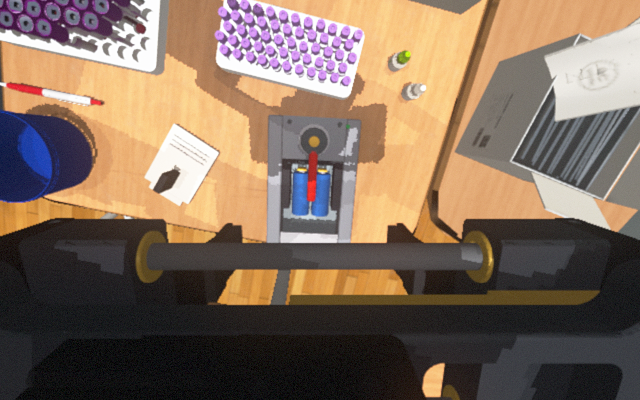

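The wrist view shows the box from above: hub at (315,141), lever down to (312,200), cover at (182,165), and the vials well clear at (400,60) and (414,91). I'll go closer and refit.

```bash
python3 -m inch '[[87,[40,0,0],[0,0,0]],[87,[40,0,0],[0,0,0]],[87,[0,0,0],[0,0,0]]]'
python3 - <<'E'
from h import *
np.set_printoptions(precision=4,suppress=True)
save("wrist","w2")
M=dict(BOX,latch_push=[.01,0,.081]); Dw=detect(M,["wrist"]); x,r=fit(Dw,M,[.638,-.072,1.75]); print("wrist",x)
for d,e in zip(Dw,r): print(d[1],d[2].round(1),e.round(1))
D=Dw+detect(M,["scene","side"]); x,r=fit(D,M,x); print("all",x)
for d,e in zip(D,r): print(d[0],d[1],e.round(1))
# box top outline
im=cv2.imread("pics/w2.png")
for z,pts in((.055,[[-.084,-.056],[.087,-.056],[.087,.056],[-.084,.056]]),(.055,[[-.06,-.038],[.036,-.038],[.036,.038],[-.06,.038]]),(.091,[[.06,.005],[-.008,.005],[-.008,-.005],[.06,-.005]])):
    X=place(x,np.c_[pts,np.full(4,z)]); cv2.polylines(im,[np.round(proj("wrist",X)).astype(int)],True,(0,255,0),1)
cv2.imwrite("pics/w2o.png",im[:300,150:480])
E
```

```text
time: 6.4
position: [0.6403, -0.0603, 0.1744]
tool_rot: [0.448, 0.543, -0.44, 0.557]
ft_force: [-0.2, -0.6, 0.2]
grip_width: 0.0867
wrist [ 0.6412 -0.0714  1.7205]
ledge [302.  253.1] [0.2 1.4]
bay [306.2 213.5] [-1.7 -1.6]
latch_axis [309.3 144. ] [-0.3  0.5]
battery_box [305.3 188.8] [-0.1  1.4]
latch_push [303.9 200.9] [ 1.9 -1.8]
all [ 0.6392 -0.0699  1.7251]
wrist ledge [0. 1.]
wrist bay [-2.  -2.3]
wrist latch_axis [-1.2 -1. ]
wrist battery_box [-0.4  0.7]
wrist latch_push [ 1.3 -2.8]
scene ledge [2.2 1.3]
scene bay [0.4 3.3]
scene latch_axis [0.8 4.2]
scene battery_box [5.2 2.1]
scene latch_push [-2.1 -2.6]
side ledge [ 0.6 -0.1]
side bay [-3.2 -0.5]
side latch_axis [-2.9  1.6]
side battery_box [-2.7 -1.6]
side latch_push [-0.1 -2.4]
```

View pics/w2o.png

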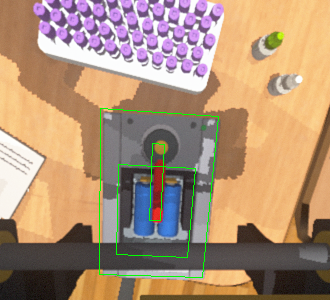

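Overlay fits the box and lever well. I'll descend straddling the lever.

```bash
python3 go.py 0.6385 -0.0606 0.066 8.7; python3 -c "from rig import get_obs;print(get_obs()['q'])"
```

```text
[110.9  -7.1  -2.4] [ 3.5  0.6 -1.6]
[-0.26912969  0.59386974  1.44696967  0.0040148   1.07081444 -0.48386335]
```

```bash
python3 -m inch '[[50,[30,-7,-2],[3.5,0.6,-1.6]],[50,[40,0,0],[0,0,0]],[50,[36,0,0],[0,0,0]],[50,[0,0,0],[0,0,0]]]' 15; python3 go.py 0.6385 -0.0606 0.066 8.7
```

```text
time: 7.85
position: [0.638, -0.0611, 0.0697]
tool_rot: [0.462, 0.535, -0.46, 0.537]
ft_force: [-0.3, -0.0, 0.1]
grip_width: 0.0554
[ 3.7  0.5 -0.4] [-0.1  0.  -0.2]
```

```bash
python3 -m inch '[[50,[4,0,0],[0,0,0]],[0,[0,0,0],[0,0,0]],[0,[0,0,0],[0,0,0]],[0,[0,0,0],[0,0,0]],[0,[0,0,0],[0,0,0]],[0,[0,0,0],[0,0,0]]]' 20; python3 go.py 0.6385 -0.0606 0.066 8.7
```

```text
time: 8.6
position: [0.6383, -0.0625, 0.0708]
tool_rot: [0.461, 0.534, -0.46, 0.539]
ft_force: [-3.9, -0.8, 0.1]
grip_width: 0.0102
[ 4.8  0.5 -1.9] [ 0.   0.3 -0.2]
```

```bash
cat > lev.py <<'E'
from h import *
b=np.array([.640,-.0705,1.722]); p,Rm=tcp(); o=get_obs()
q=R.from_euler("z",-b[2]).apply(p-[b[0],b[1],0]); v=q-[.06,0,0]
y=Rm.apply([0,1,0])
print("ang by pos %.3f r %.1f  ang by tool %.3f"%(np.arctan2(v[1],-v[0]),1e3*np.hypot(*v[:2]),-(np.arctan2(y[1],y[0])-(b[2]-np.pi/2))),"z",p[2].round(4),"F tool",Rm.inv().apply(o["ft_force"]).round(1))
E
python3 lev.py
python3 -m inch '[[0,[0,4,0],[-4.3,0,0]],[0,[0,4,0],[-4.3,0,0]],[0,[0,2,0],[-1.5,0,0]],[0,[0,1,0],[-0.5,0,0]]]' 20;python3 lev.py
```

```text
ang by pos 0.010 r 51.8  ang by tool -0.001 z 0.0708 F tool [-0.1 -4.   0.2]
time: 9.1
position: [0.6446, -0.0608, 0.0708]
tool_rot: [0.407, 0.578, -0.41, 0.577]
ft_force: [-3.7, -1.6, 2.2]
grip_width: 0.0101
ang by pos -0.118 r 51.4  ang by tool -0.188 z 0.0708 F tool [-2.2 -4.   0.3]
```

```bash
python3 -m inch '[[0,[0,2,0],[0,0,0]]]' ;python3 lev.py; python3 -m inch '[[0,[0,2,0],[0,0,0]]]' ;python3 lev.py;python3 -m inch '[[0,[0,3,0],[0,0,0]]]' ;python3 lev.py
```

```text
time: 9.22
position: [0.6448, -0.0606, 0.0707]
tool_rot: [0.406, 0.579, -0.411, 0.575]
ft_force: [-6.3, -3.8, 4.2]
grip_width: 0.0098
ang by pos -0.121 r 51.3  ang by tool -0.187 z 0.0707 F tool [-4.1 -7.2  1.5]
time: 9.35
position: [0.6447, -0.0606, 0.0707]
tool_rot: [0.405, 0.58, -0.413, 0.574]
ft_force: [-6.3, -3.7, 4.1]
grip_width: 0.0102
ang by pos -0.121 r 51.3  ang by tool -0.187 z 0.0707 F tool [-4.  -7.2  1.4]
time: 9.48
position: [0.6448, -0.0606, 0.0707]
tool_rot: [0.403, 0.581, -0.414, 0.573]
ft_force: [-9.1, -5.9, 5.5]
grip_width: 0.0098
ang by pos -0.121 r 51.3  ang by tool -0.187 z 0.0707 F tool [ -5.3 -10.7   2.5]
```

```bash
python3 -m inch '[[0,[0,-4,0],[4.3,0,0]],[0,[0,-4,0],[4.3,0,0]],[0,[0,-4,0],[4.3,0,0]],[0,[0,-4,0],[4.3,0,0]],[0,[0,-4,0],[3,0,0]],[0,[0,-3,0],[0,0,0]]]' ;python3 lev.py; python3 -m inch '[[0,[0,-3,0],[0,0,0]]]' ;python3 lev.py;python3 -m inch '[[0,[0,-4,0],[0,0,0]]]' ;python3 lev.py
```

```text
time: 10.22
position: [0.6276, -0.0633, 0.0709]
tool_rot: [-0.502, -0.495, 0.507, -0.496]
ft_force: [5.7, 0.3, -7.0]
grip_width: 0.0102
ang by pos 0.215 r 52.2  ang by tool 0.170 z 0.0709 F tool [ 6.9  5.7 -0.5]
time: 10.35
position: [0.6276, -0.0633, 0.0709]
tool_rot: [-0.503, -0.493, 0.506, -0.498]
ft_force: [6.2, 0.4, -6.8]
grip_width: 0.0102
ang by pos 0.216 r 52.2  ang by tool 0.170 z 0.0709 F tool [ 6.9  6.2 -0.5]
time: 10.48
position: [0.6273, -0.0633, 0.0709]
tool_rot: [0.506, 0.491, -0.504, 0.5]
ft_force: [8.6, 1.0, -7.5]
grip_width: 0.0101
ang by pos 0.221 r 52.2  ang by tool 0.170 z 0.0709 F tool [ 7.6  8.5 -1.2]
```

```bash
python3 -m inch '[[0,[0,4,0],[-4.3,0,0]],[0,[0,4,0],[-4.3,0,0]],[0,[0,4,0],[-4.3,0,0]],[0,[0,4,0],[-4.3,0,0]],[0,[0,4,0],[-4.3,0,0]],[0,[0,4,0],[-2,0,0]],[0,[0,4,0],[0,0,0]]]' ;python3 lev.py; python3 -m inch '[[0,[0,3,0],[0,0,0]]]' ;python3 lev.py;python3 -m inch '[[0,[0,4,0],[0,0,0]]]' ;python3 lev.py
```

```text
time: 11.35
position: [0.6477, -0.0595, 0.0707]
tool_rot: [0.385, 0.591, -0.394, 0.589]
ft_force: [-9.3, -6.1, 4.8]
grip_width: 0.0098
ang by pos -0.182 r 51.2  ang by tool -0.253 z 0.0707 F tool [ -4.7 -11.    2. ]
time: 11.48
position: [0.6476, -0.0595, 0.0708]
tool_rot: [0.384, 0.593, -0.396, 0.588]
ft_force: [-4.5, -4.8, 3.7]
grip_width: 0.0104
ang by pos -0.180 r 51.1  ang by tool -0.253 z 0.0708 F tool [-3.6 -6.1  2.6]
time: 11.6
position: [0.6476, -0.0595, 0.0707]
tool_rot: [0.381, 0.595, -0.398, 0.585]
ft_force: [-8.8, -6.3, 4.4]
grip_width: 0.0098
ang by pos -0.179 r 51.1  ang by tool -0.253 z 0.0707 F tool [ -4.1 -10.7   2.3]
```

```bash
python3 -m inch '[[0,[0,-6,-0.4],[7,0,0]],[0,[0,-7,-0.5],[8,0,0]],[0,[0,-7,-0.5],[8,0,0]],[0,[0,-7,-0.5],[8,0,0]],[0,[0,-7,-0.5],[8,0,0]],[0,[0,-7,-0.5],[8,0,0]]]' ;python3 lev.py
```

```text
time: 12.35
position: [0.6078, -0.0588, 0.0709]
tool_rot: [-0.588, -0.38, 0.605, -0.38]
ft_force: [0.3, 0.2, -1.6]
grip_width: 0.0099
ang by pos 0.604 r 52.9  ang by tool 0.587 z 0.0709 F tool [ 1.6  0.2 -0.3]
```

Free. I'll carry on to fully open.

```bash
python3 -m inch '[[0,[0,-7,-0.5],[8,0,0]],[0,[0,-7,-0.5],[8,0,0]],[0,[0,-7,-0.5],[8,0,0]],[0,[0,-7,-0.5],[8,0,0]],[0,[0,-7,-0.5],[8,0,0]],[0,[0,-7,-0.5],[8,0,0]]]' ;python3 lev.py;python3 -m inch '[[0,[0,-3,0],[2,0,0]]]' ;python3 lev.py; python3 -m inch '[[0,[0,-3,0],[0,0,0]]]' ;python3 lev.py
```

```text
time: 13.1
position: [0.5798, -0.0269, 0.0709]
tool_rot: [-0.692, -0.094, 0.709, -0.102]
ft_force: [0.0, -1.4, -1.1]
grip_width: 0.0096
ang by pos 1.424 r 53.5  ang by tool 1.445 z 0.0709 F tool [1.1 1.4 0.3]
time: 13.22
position: [0.5794, -0.0254, 0.0709]
tool_rot: [-0.694, -0.081, 0.71, -0.091]
ft_force: [0.5, -10.9, -4.4]
grip_width: 0.0101
ang by pos 1.452 r 53.5  ang by tool 1.478 z 0.0709 F tool [ 4.6 10.7  2.1]
time: 13.35
position: [0.5794, -0.0254, 0.0709]
tool_rot: [-0.694, -0.08, 0.71, -0.095]
ft_force: [-0.2, -12.8, -4.2]
grip_width: 0.0098
ang by pos 1.453 r 53.4  ang by tool 1.474 z 0.0709 F tool [ 4.5 12.2  3.2]
```

```bash
python3 -m inch '[[30,[0,0,0],[0,0,0]],[30,[0,0,0],[0,0,0]],[30,[-50,0,0],[0,0,0]],[60,[-50,0,0],[0,0,0]],[60,[0,0,0],[-10,0,0]],[60,[0,0,0],[-10,0,0]],[60,[0,0,0],[-10,0,0]],[60,[0,0,0],[-10,0,0]],[60,[0,0,0],[-10,0,0]],[60,[0,0,0],[-10,0,0]]]'; python3 go.py 0.455 -0.12 0.2 -14
python3 - <<'E'
from h import *
np.set_printoptions(precision=3,suppress=True)
for px in([180,345],[252,345],[217,375]): print(atz("scene",px,0.03))
c=atz("scene",[217,360],0)
for z in(.05,.1,.15): print(z,proj("scene",[c[0],c[1],z]))
D=imaging.camera("side");r=imaging.tip_of("side","cover_mid")
print([atz("side",p,.0) for p in([463,235],[437,195])], [atz("side",p,.1) for p in([437,195],[493,195])])
E
```

```text
time: 14.6
position: [0.5812, -0.0187, 0.1755]
tool_rot: [-0.546, -0.436, 0.565, -0.438]
ft_force: [-0.7, 0.5, -0.0]
grip_width: 0.0597
[-20.1 -99.  128.7] [0.3 1.3 0.9]
[ 0.242 -0.067  0.03 ]
[ 0.311 -0.147  0.03 ]
[ 0.246 -0.146  0.03 ]
0.05 [212.604 340.122]
0.1 [207.796 318.379]
0.15 [202.513 294.493]
[array([ 0.277, -0.065,  0.   ]), array([ 0.318, -0.192,  0.   ])] [array([ 0.345, -0.052,  0.1  ]), array([ 0.243, -0.068,  0.1  ])]
```

```bash
python3 -m inch '[[70,[-10,-33,43],[0,0,0]],[70,[-10,-33,43],[0,0,0]],[70,[0,-33,43],[0,1,1]],[70,[0,0,0],[0,0,0]]]'; python3 wfit.py w3; python3 go.py 0.449 -0.1043 0.2 -14
```

```text
time: 15.2
position: [0.4521, -0.1205, 0.2004]
tool_rot: [-0.56, -0.43, 0.56, -0.435]
ft_force: [0.7, 1.4, -0.8]
grip_width: 0.0698
ledge [487.6 153.5] 0.67
bay [472.4 115. ] 0.77
latch_axis [471.2  30.2] 0.8
battery_box [449.  103.1] 0.55
latch_push [423.4  61.2] 0.59
wrist fit [ 0.6371 -0.0674  1.7362] 62.113633596311615
cover_grip [303.2 174.1] 0.79
cover_lip [300.7 200.1] 0.7
cover_mid [474.3 118.1] 0.56
wrist fit [ 0.47   -0.0864  0.935 ] 157.07269137606755
[ -0.1 -10.  -12.7] [-0.1  0.3 -0.4]
```

View pics/w3.png

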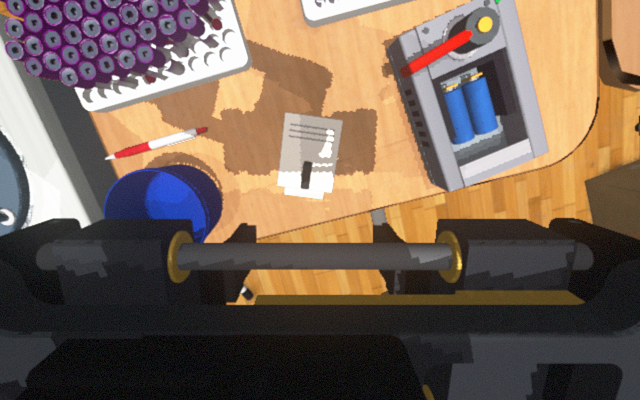

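```bash
python3 - <<'E'
from h import *
np.set_printoptions(precision=4,suppress=True)
imaging.camera("wrist")
r=imaging.cut_out("wrist","cover")
for t in r[:1]:
    m=t["pixels"].astype(np.uint8); print(t["confidence"],t["box"])
    m0=m>0
    # fit: maximise IoU of silhouette (plate hull + lip + rib)
    box=lambda x0,x1,y0,y1,z0,z1:[[x,y,z] for x in(x0,x1) for y in(y0,y1) for z in(z0,z1)]
    parts=[np.array(b) for b in(box(-.045,.045,-.035,.035,0,.008),box(-.056,-.045,-.025,.025,0,.003),box(-.037,-.009,-.005,.005,.008,.044))]
    def ren(p):
        im=np.zeros(m.shape,np.uint8)
        for b in parts: cv2.fillConvexPoly(im,cv2.convexHull(np.round(proj("wrist",place(p,b))*16).astype(np.int32)),1,shift=4)
        return im>0
    def cost(p):
        q=[p[0]/100,p[1]/100,p[2]]; s=ren(q); return 1-(s&m0).sum()/(s|m0).sum()
    from scipy.optimize import minimize
    best=min((minimize(cost,[45.5,-8.2,a],method="Nelder-Mead",options=dict(initial_simplex=[[45.5,-8.2,a],[46.3,-8.2,a],[45.5,-7.4,a],[45.5,-8.2,a+.08]])) for a in(1.25,1.33,1.4)),key=lambda s:s.fun)
    p=[best.x[0]/100,best.x[1]/100,best.x[2]];print(p,best.fun)
    print("grip",place(p,[-.023,0,.033]),"px",proj("wrist",place(p,[-.023,0,.033])),proj("wrist",place(p,[-.056,0,.0015])))
# bin rim nearest pts
print([atz("wrist",[221,195],z) for z in(.08,.1,.12)])
for c,px in(("scene",[252,313]),): print([atz(c,px,z) for z in(.08,.1,.12)])
E
```

```text
0.9 [305.6, 158.8, 65.4, 91.5]
[np.float64(0.4563151978720201), np.float64(-0.08619697707982749), np.float64(1.18377249270669)] 0.02666382252559729
grip [[ 0.4476 -0.1075  0.033 ]] px [[303.504  177.6772]] [[300.8797 198.4408]]
[array([ 0.3664, -0.0965,  0.08  ]), array([ 0.3738, -0.0935,  0.1   ]), array([ 0.3813, -0.0904,  0.12  ])]
[array([ 0.3271, -0.1361,  0.08  ]), array([ 0.3174, -0.1487,  0.1   ]), array([ 0.3076, -0.1613,  0.12  ])]
```

```bash
python3 - <<'E'
from h import *
np.set_printoptions(precision=3,suppress=True)
a=cv2.imread("pics/s0.png")[280:400,150:280]; b=cv2.imread("pics/d0.png")[160:250,420:510]; c=cv2.imread("pics/w3.png")[140:260,80:250]
f=lambda i:cv2.resize(i,(400,400))
cv2.imwrite("pics/bin.png",np.hstack([f(a),f(b)]))
print(tri("scene",[216,325],"side",[465,197]))
print(tri("scene",[216,325],"wrist",[163,205]))
E
```

```text
(array([ 0.284, -0.103,  0.066]), np.float64(0.0036697297847919823))
(array([ 0.291, -0.095,  0.053]), np.float64(0.00029481221545950845))
```

View pics/bin.png

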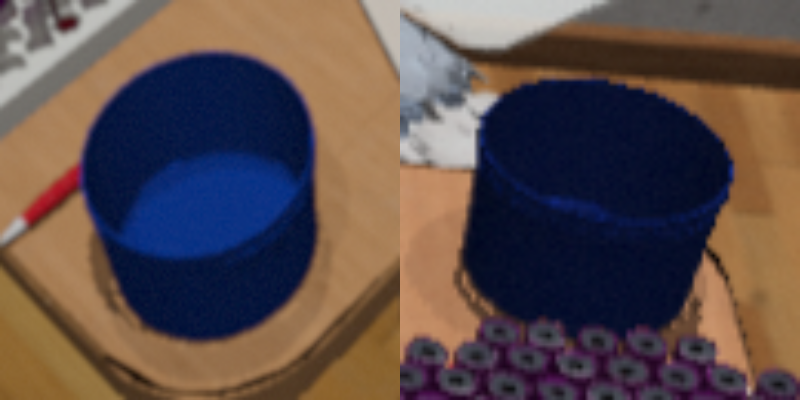

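Bin rim comes out about 70 mm high. The gripper body will pass about 15–20 mm above it if I grasp with the TCP at z≈19 mm.

```bash
python3 go.py 0.4476 -0.1075 0.2 -22.2
```

```text
[ -0.  -10.4  -9.5] [ 8.   0.3 -0.5]
```

```bash
python3 -m inch '[[45,[0,-10.4,-9.5],[8,0.3,-0.5]],[45,[45,0,0],[0,0,0]],[45,[45,0,0],[0,0,0]],[45,[20,0,0],[0,0,0]],[45,[0,0,0],[0,0,0]]]';python3 go.py 0.4476 -0.1075 0.019 -22.2
python3 - <<'E'
from h import *
save("wrist","w4")
for t in("cover_grip","cover_lip"): print(t,[(x["pixel"],x["confidence"]) for x in imaging.tip_of("wrist",t)[:1]])
p=[.4563,-.0862,1.184]
print(proj("wrist",place(p,[[-.023,0,.033],[-.056,0,.0015]])))
E
```

```text
time: 16.48
position: [0.4504, -0.1082, 0.0884]
tool_rot: [0.589, 0.392, -0.587, 0.395]
ft_force: [-0.3, 0.6, -0.5]
grip_width: 0.0454
[69.3 -3.2  0.5] [-0.2 -0.  -0.3]
cover_grip [([307.1, 213.8], 0.66)]
cover_lip [([310.1, 240.0], 0.93)]
[[307.09287644 214.41334552]
 [307.96592354 238.48697559]]
```

View pics/w4.png

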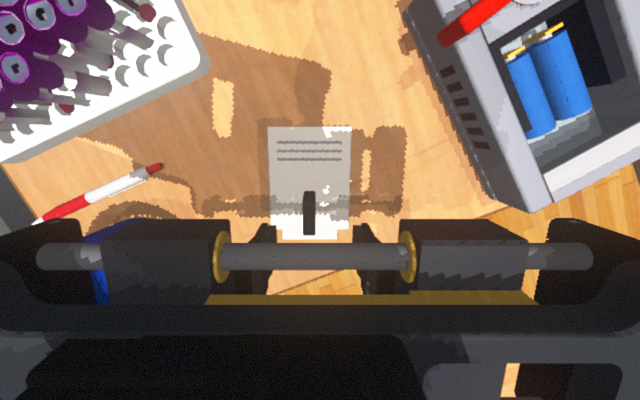

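Cover is square to the jaws, with the rib centred between them at (309,213). I'll descend and grip.

```bash
python3 -m inch '[[45,[30,-3,0.5],[0,0,0]],[45,[30,0,0],[0,0,0]],[45,[8,0,0],[0,0,0]],[45,[0,0,0],[0,0,0]]]';python3 go.py 0.4476 -0.1075 0.019 -22.2
```

```text
time: 17.12
position: [0.4548, -0.111, 0.0259]
tool_rot: [0.592, 0.386, -0.583, 0.401]
ft_force: [-0.5, 0.2, -0.6]
grip_width: 0.0454
[ 6.7 -8.1 -0.5] [-0.2  0.1 -1.4]
```

```bash
python3 -m inch '[[45,[4,-8,-0.5],[0,0,-1.4]],[45,[0,0,0],[0,0,0]]]';python3 go.py 0.4476 -0.1075 0.019 -22.2
```

```text
time: 17.38
position: [0.4483, -0.1078, 0.0233]
tool_rot: [-0.587, -0.393, 0.588, -0.394]
ft_force: [0.8, 0.1, -0.1]
grip_width: 0.0451
[ 4.3 -0.7 -0. ] [-0.2  0.1 -0.1]
```

```bash
python3 -m inch '[[45,[4.5,-0.7,0],[0,0,0]],[0,[0,0,0],[0,0,0]],[0,[0,0,0],[0,0,0]],[0,[0,0,0],[0,0,0]],[0,[0,0,0],[0,0,0]],[0,[0,0,0],[0,0,0]]]' 40;python3 go.py 0.4476 -0.1075 0.019 -22.2
```

```text
time: 18.12
position: [0.448, -0.1077, 0.0194]
tool_rot: [0.588, 0.392, -0.588, 0.395]
ft_force: [-0.1, 0.4, 0.3]
grip_width: 0.0097
[ 0.4 -0.4 -0. ] [-0.2  0.1 -0.2]
```

Gripped. The stop positions recorded while rocking also give me the pivot and box yaw in the robot's own frame, so I'll use them.

```bash
python3 -m inch '[[0,[-30,0,0],[0,0,0]],[0,[-50,0,0],[0,0,0]],[0,[-50,0,0],[0,0,0]],[0,[-50,0,0],[0,0,0]],[0,[0,0,0],[-10.3,0,0]],[0,[0,0,0],[-10.3,0,0]],[0,[0,0,0],[-10.3,0,0]]]' 40
python3 - <<'E'
from h import *
np.set_printoptions(precision=4,suppress=True)
S=[(-.15,.6448,-.0606),(.20,.6273,-.0633),(-.22,.6476,-.0595),(1.46,.5794,-.0254)]
F=[(.6383,-.0625),(.6078,-.0588),(.5798,-.0269),(.6446,-.0608)]
def f(p):
    e=[]
    for a,x,y in S:
        t=p[3]+np.pi-a; e+=[p[0]+p[2]*np.cos(t)-x,p[1]+p[2]*np.sin(t)-y]
    for x,y in F: e.append(np.hypot(x-p[0],y-p[1])-p[2])
    return np.array(e)*1e3
s=least_squares(f,[.631,-.011,.052,1.72]); c=s.x
print(c,s.fun.round(1)); print("box origin",c[:2]-.06*np.array([np.cos(c[3]),np.sin(c[3])]))
E
python3 go.py 0.64 -0.1 0.2 8.7
```

```text
time: 19.0
position: [0.4471, -0.1071, 0.2048]
tool_rot: [0.457, 0.539, -0.457, 0.54]
ft_force: [0.1, 0.1, -1.0]
grip_width: 0.01
[ 0.629  -0.0118  0.0514  1.7309] [-0.1 -0.2 -0.4  0.1  0.5 -0.1  0.  -0.1  0.1  0.1  0.   0. ]
box origin [ 0.6385 -0.071 ]
[  5.  191.5  24.8] [ 0.8  0.1 -0. ]
```

```bash
python3 -m inch '[[0,[0,48,6],[0.5,0,0]],[0,[0,48,6],[0,0,0]],[0,[0,48,6],[0,0,0]],[0,[5,48,6],[0,0,0]],[0,[0,0,0],[0,10,0]],[0,[0,0,0],[0,10,0]],[0,[0,0,0],[0,0,0]]]' 
cat > gob.py <<'E'
# gob.py bx bz tilt_deg : TCP target in box frame (y=0), prints tool move
import sys
from h import *
np.set_printoptions(precision=1,suppress=True)
bx,bz,t=map(float,sys.argv[1:4]); b=[.6385,-.0710,1.7309]; h=b[2]-np.pi/2
Rt=R.from_matrix(np.c_[[0,0,-1],[np.cos(h),np.sin(h),0],[np.sin(h),-np.cos(h),0]])*R.from_euler("y",t,degrees=True)
X=place(b,[bx,0,bz])[0]
print(*toolmove(X,Rt)); p,_=tcp(); print("now box",R.from_euler("z",-b[2]).apply(p-[b[0],b[1],0])*1e3,"F",np.array(get_obs()["ft_force"]))
E
python3 gob.py -.0306 .13 20
python3 - <<'E'
from h import *
np.set_printoptions(precision=4,suppress=True)
a=imaging.camera("scene");b=imaging.camera("side")
f=lambda i,r,c:cv2.resize(i[r:r+130,c:c+150,::-1],(400,347))
cv2.imwrite("pics/tilt.png",np.hstack([f(a,120,280),f(b,110,210)]))
p,Rm=tcp()
# expected cover points: cover frame axes: x=-toolz,y=-tooly,z=-toolx ; tcp at (-.023,0,.0194)
for n,X in COV.items():
    d=np.array(X)-[-.023,0,.0194]; W=p+Rm.apply([-d[2],-d[1],-d[0]])
    for c in("scene","side"):
        r=imaging.tip_of(c,n); print(n,c,"exp",proj(c,W),"det",r and (r[0]["pixel"],r[0]["confidence"]))
E
```

```text
time: 19.88
position: [0.6422, -0.0968, 0.1952]
tool_rot: [0.531, 0.627, -0.371, 0.432]
ft_force: [-0.6, -0.4, -0.9]
grip_width: 0.0099
[59.5  0.8 27.1] [-0.1 -0.5  0.3]
now box [-26.1   0.4 195.2] F [-0.6 -0.4 -0.9]
cover_grip scene exp [367.6571 137.34  ] det ([367.2, 136.4], 0.59)
cover_grip side exp [279.6    117.3106] det ([279.0, 116.8], 0.72)
cover_lip scene exp [376.4037 161.2205] det ([377.9, 161.6], 0.87)
cover_lip side exp [280.9405 131.8429] det ([277.4, 131.5], 0.64)
cover_mid scene exp [349.5628 143.3456] det ([350.0, 142.8], 0.77)
cover_mid side exp [279.3796 137.174 ] det ([279.5, 138.1], 0.57)
```

View pics/tilt.png

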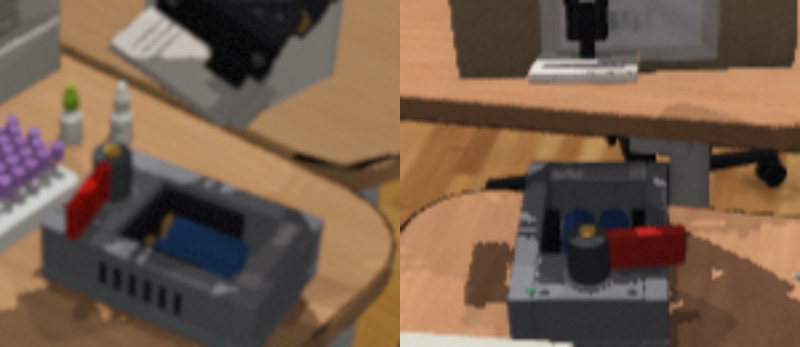

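The picture shows the cover held lip down over the bay, lever open and vials standing; the detections match the expected points within about 1–3 px. I'll descend.

```bash
python3 -m inch '[[0,[20,0.8,9],[0,0,0]],[0,[20,0,9],[0,0,0]],[0,[20,0,9],[0,-0.5,0]],[0,[20,0,8],[0,0,0]],[0,[20,0,8],[0,0,0]],[0,[0,0,0],[0,0,0]]]'; python3 gob.py -.0306 .0742 20
```

```text
time: 21.02
position: [0.6455, -0.0958, 0.0896]
tool_rot: [0.527, 0.625, -0.37, 0.441]
ft_force: [1.2, 0.8, -2.1]
grip_width: 0.0095
[12.8 -3.   9.8] [0.7 0.4 0.1]
now box [-25.6  -2.9  89.6] F [ 1.2  0.8 -2.1]
```

```bash
python3 -m inch '[[0,[-1,-3,4.5],[0.7,0.4,0]],[0,[0,0,0],[0,0,0]]]'; python3 gob.py -.0306 .0742 20
```

```text
time: 21.28
position: [0.6441, -0.1014, 0.0904]
tool_rot: [0.531, 0.623, -0.372, 0.437]
ft_force: [-0.6, -0.1, -1.5]
grip_width: 0.0097
[15.3 -0.7  5.2] [-0.  0. -0.]
now box [-30.9  -0.7  90.4] F [-0.6 -0.1 -1.5]
```

```bash
python3 -m inch '[[0,[8,-0.5,2.7],[0,0,0]],[0,[7.5,0,2.5],[0,0,0]],[0,[0,0,0],[0,0,0]]]'; python3 gob.py -.0406 .0742 20
```

```text
time: 21.65
position: [0.6442, -0.1017, 0.0742]
tool_rot: [0.532, 0.623, -0.372, 0.438]
ft_force: [0.3, -0.0, -1.0]
grip_width: 0.0094
[-3.2 -0.7  8.8] [-0.   0.1 -0.1]
now box [-31.2  -0.7  74.2] F [ 0.3 -0.  -1. ]
```

```bash
python3 -m inch '[[0,[-1.6,-0.7,4.4],[0,0,0]],[0,[-1.6,0,4.4],[0,0,0]],[0,[0,0,0],[0,0,0]]]'; python3 gob.py -.0406 .0742 20;python3 gob.py -.0383 .0709 10
```

```text
time: 22.02
position: [0.6454, -0.1118, 0.0743]
tool_rot: [0.532, 0.622, -0.372, 0.438]
ft_force: [0.4, 0.2, -0.9]
grip_width: 0.0099
[ 0.4 -0.3 -0.7] [-0.   0.1 -0.2]
now box [-41.4  -0.3  74.3] F [ 0.4  0.2 -0.9]
[ 4.3 -0.3 -1.8] [-0.  -9.9 -0.2]
now box [-41.4  -0.3  74.3] F [ 0.4  0.2 -0.9]
```

Lip is under the ledge with no contact. Now I'll swing the other end down.

```bash
python3 -m inch '[[0,[2,0,-0.9],[0,-5,0]],[0,[2,0,-0.9],[0,-5,0]],[0,[0,0,0],[0,0,0]]]'; python3 gob.py -.0383 .0709 10;python3 gob.py -.036 .0675 1
```

```text
time: 22.4
position: [0.6449, -0.1093, 0.0713]
tool_rot: [0.497, 0.581, -0.418, 0.491]
ft_force: [-0.4, 0.2, -1.1]
grip_width: 0.01
[ 0.5 -0.2 -0.4] [-0.1  0.3 -0.2]
now box [-38.8  -0.2  71.3] F [-0.4  0.2 -1.1]
[ 4.2 -0.2 -2.1] [-0.1 -8.7 -0.2]
now box [-38.8  -0.2  71.3] F [-0.4  0.2 -1.1]
```

```bash
python3 -m inch '[[0,[1.7,0,-1],[0,-4.4,0]],[0,[1.7,0,-1],[0,-4.3,0]],[0,[0,0,0],[0,0,0]]]'; python3 gob.py -.036 .0665 0
```

```text
time: 22.78
position: [0.6448, -0.108, 0.0682]
tool_rot: [0.465, 0.542, -0.455, 0.533]
ft_force: [0.1, 0.0, -1.0]
grip_width: 0.0098
[ 1.8 -0.4 -1.5] [-0.3 -1.  -0.1]
now box [-37.5  -0.3  68.2] F [ 0.1  0.  -1. ]
```

```bash
python3 -m inch '[[0,[1.5,0,-1],[0,-1,0]],[0,[1,0,0],[0,-0.5,0]],[0,[0.5,0,0],[0,0,0]]]'; python3 gob.py -.036 .0665 0
python3 -m inch '[[0,[1,0,0],[0,-0.3,0]],[0,[0,0,0],[0,0,0]]]'; python3 gob.py -.036 .0665 0
```

```text
time: 23.15
position: [0.6451, -0.1079, 0.0664]
tool_rot: [0.46, 0.534, -0.461, 0.538]
ft_force: [-0.4, 1.9, 4.3]
grip_width: 0.01
[-0.1 -0.6 -1.5] [-0.5  0.3 -0.2]
now box [-37.5  -0.6  66.4] F [-0.4  1.9  4.3]
time: 23.4
position: [0.6452, -0.1083, 0.0668]
tool_rot: [0.46, 0.533, -0.462, 0.539]
ft_force: [-0.0, 0.6, 1.8]
grip_width: 0.0096
[ 0.3 -0.7 -1.9] [-0.6  0.5 -0.2]
now box [-37.9  -0.7  66.8] F [-0.   0.6  1.8]
```

```bash
python3 -m inch '[[0,[0,-0.4,-1.6],[0,0,0]],[0,[0.3,0,0],[0,0,0]]]'; python3 gob.py -.036 .0665 0
python3 -m inch '[[30,[0,0,0],[0,0,0]],[30,[0,0,0],[0,0,0]],[30,[-20,0,0],[0,0,0]],[30,[-30,0,0],[0,0,0]],[30,[-40,0,0],[0,0,0]],[30,[-40,0,0],[0,0,0]]]'; python3 gob.py -.036 .0665 0
python3 - <<'E'
from h import *
np.set_printoptions(precision=1,suppress=True)
b=[.6385,-.0710,1.7309]
w=imaging.camera("wrist")
for c in("wrist","scene","side"):
    im=imaging.camera(c)
    if c=="scene": A=im
    if c=="side": S=im
    for n,X in COV.items():
        r=imaging.tip_of(c,n); print(n,c,"exp",proj(c,place(b,np.array(X)+[-.013,0,.047]))[0],"det",r and (np.array(r[0]["pixel"]),round(r[0]["confidence"],2)))
f=lambda i,r,c:cv2.resize(i[r:r+120,c:c+120,::-1],(400,400))
cv2.imwrite("pics/fit.png",np.vstack([np.hstack([f(A,150,290),f(S,140,220)])]))
cv2.imwrite("pics/wfit.png",w[...,::-1])
E
```

```text
time: 23.65
position: [0.6453, -0.108, 0.0667]
tool_rot: [0.46, 0.532, -0.462, 0.54]
ft_force: [-1.0, 0.6, 1.4]
grip_width: 0.0097
[ 0.1 -0.8 -1.6] [-0.6  0.6 -0.3]
now box [-37.6  -0.8  66.7] F [-1.   0.6  1.4]
time: 24.4
position: [0.643, -0.1067, 0.199]
tool_rot: [0.459, 0.534, -0.463, 0.538]
ft_force: [0.4, -1.0, -0.2]
grip_width: 0.0298
[132.5   1.4  -1.1] [-0.6  0.5  0.1]
now box [-36.    1.3 199. ] F [ 0.4 -1.  -0.2]
cover_grip wrist exp [312. 193.] det (array([313.4, 190.1]), 0.65)
cover_lip wrist exp [314.2 216.2] det (array([313.7, 213.6]), 0.69)
cover_mid wrist exp [314.9 167.7] det (array([310.7, 166.5]), 0.81)
cover_grip scene exp [366.9 198.9] det (array([367.9, 197.9]), 0.67)
cover_lip scene exp [381.7 218.1] det (array([380. , 216.6]), 0.98)
cover_mid scene exp [354.9 208.4] det (array([353.3, 205.9]), 0.9)
cover_grip side exp [282.  173.4] det (array([281.2, 169.4]), 0.56)
cover_lip side exp [283.2 177. ] det (array([281.1, 175.9]), 0.92)
cover_mid side exp [282.1 193.3] det (array([283.1, 194. ]), 0.77)
```

View pics/fit.png

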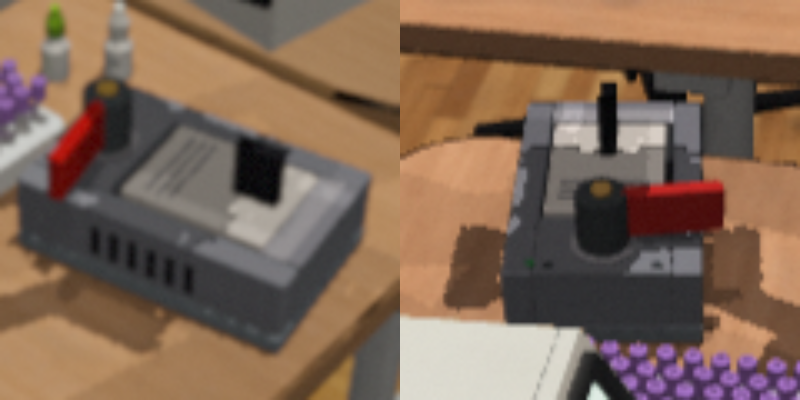

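Cover looks flush. I'll press its free end lightly with shut fingers to confirm the height.

```bash
python3 -m inch '[[0,[0,1,-26],[-0.6,0.5,0]],[0,[0,0,-26],[0,0,0]],[0,[40,0,0],[0,0,0]],[0,[40,0,0],[0,0,0]],[0,[38,0,0],[0,0,0]],[0,[10,0,0],[0,0,0]],[0,[0,0,0],[0,0,0]]]' ; python3 gob.py .015 .055 0
```

```text
time: 25.92
position: [0.6349, -0.0437, 0.0658]
tool_rot: [0.458, 0.541, -0.456, 0.538]
ft_force: [-0.5, -0.5, 0.9]
grip_width: 0.0005
[10.7 -0.9 12.6] [ 0.3 -0.3  0.1]
now box [27.5 -0.8 65.8] F [-0.5 -0.5  0.9]
```

```bash
python3 -m inch '[[0,[6,0,12],[0,0,0]],[0,[3,0,0],[0,0,0]],[0,[0,0,0],[0,0,0]]]' ; python3 gob.py .015 .055 0;python3 -m inch '[[0,[2,0,0],[0,0,0]],[0,[2,0,0],[0,0,0]]]' ; python3 gob.py .015 .055 0;
```

```text
time: 26.3
position: [0.6397, -0.0569, 0.06]
tool_rot: [0.459, 0.539, -0.455, 0.54]
ft_force: [-0.2, -0.1, 0.8]
grip_width: 0.0003
[ 5.  -3.4 -1.3] [ 0.3 -0.2 -0.3]
now box [13.8 -3.4 60. ] F [-0.2 -0.1  0.8]
time: 26.55
position: [0.6403, -0.0573, 0.0569]
tool_rot: [0.46, 0.538, -0.455, 0.54]
ft_force: [0.1, -0.3, 0.3]
grip_width: 0.0004
[ 1.8 -4.  -1.8] [ 0.3 -0.1 -0.4]
now box [13.2 -4.  56.9] F [ 0.1 -0.3  0.3]
```

```bash
python3 -m inch '[[0,[2,0,0],[0,0,0]],[0,[1.5,0,0],[0,0,0]],[0,[1.5,0,0],[0,0,0]]]' ; python3 gob.py .015 .055 0;
```

```text
time: 26.92
position: [0.6404, -0.0572, 0.0554]
tool_rot: [0.459, 0.538, -0.455, 0.541]
ft_force: [-1.9, 1.0, 9.0]
grip_width: 0.0007
[ 0.4 -4.1 -1.7] [ 0.3 -0.1 -0.4]
now box [13.3 -4.1 55.4] F [-1.9  1.   9. ]
```

Contact at z = 55.4 mm with 9 N: flush. Back up and over to the lever.

```bash
python3 -m inch '[[0,[-50,0,0],[0,0,0]],[0,[-60,0,0],[0,0,0]],[30,[0,0,0],[10.5,0,0]],[30,[0,0,0],[10.5,0,0]],[30,[0,0,0],[10.5,0,0]],[30,[0,0,0],[10.5,0,0]],[30,[0,0,0],[10.5,0,0]],[30,[0,0,0],[10.5,0,0]],[30,[0,0,0],[10.5,0,0]],[30,[0,0,0],[10.5,0,0]],[30,[0,0,0],[0,0,0]]]' ; python3 go.py .5794 -.0254 .16 -75
```

```text
time: 28.3
position: [0.6385, -0.0561, 0.1679]
tool_rot: [0.704, 0.085, -0.7, 0.082]
ft_force: [0.6, 0.2, 0.3]
grip_width: 0.0299
[  7.7 -43.7  50.3] [-1.4 -0.3  0.2]
```

```bash
python3 -m inch '[[30,[3,-22,25],[-1,0,0]],[30,[3,-22,25],[0,0,0]],[30,[0,0,0],[0,0,0]]]' ; python3 go.py .5794 -.0254 .11 -75
```

```text
time: 28.68
position: [0.5779, -0.025, 0.161]
tool_rot: [0.703, 0.094, -0.699, 0.092]
ft_force: [0.8, -0.5, -0.3]
grip_width: 0.0299
[51.   0.9 -1.1] [ 0.1 -0.3  0.1]
```

```bash
python3 -m inch '[[30,[30,0.9,-1],[0,0,0]],[30,[28,0,0],[0,0,0]],[30,[0,0,0],[0,0,0]]]' ; python3 go.py .5794 -.0254 .07 -75
```

```text
time: 29.05
position: [0.5848, -0.0273, 0.1036]
tool_rot: [0.706, 0.095, -0.696, 0.096]
ft_force: [0.2, -0.5, -0.5]
grip_width: 0.03
[33.5 -3.3  5.2] [ 0.5 -0.8 -0.1]
```

```bash
python3 -m inch '[[30,[10,-3.3,6],[0.5,-0.8,0]],[30,[12,0,1.5],[0,0,0]],[30,[12,0,1.5],[0,0,0]],[30,[0,0,0],[0,0,0]]]' ; python3 go.py .5794 -.0254 .07 -75
```

```text
time: 29.55
position: [0.5778, -0.0275, 0.0695]
tool_rot: [0.702, 0.091, -0.7, 0.094]
ft_force: [-0.5, 0.2, -0.1]
grip_width: 0.0302
[-0.5 -1.6 -2.1] [ 0.1 -0.2 -0.3]
```

```bash
python3 -m inch '[[30,[0,-1.6,-1.5],[0,0,0]],[0,[0,0,0],[0,0,0]],[0,[0,0,0],[0,0,0]],[0,[0,0,0],[0,0,0]],[0,[0,0,0],[0,0,0]]]' 20; sed -i 's/b=np.array.*; p,Rm/b=np.array([.6385,-.0710,1.7309]); p,Rm/' lev.py; python3 lev.py
```

```text
time: 30.18
position: [0.5798, -0.0256, 0.0705]
tool_rot: [0.703, 0.091, -0.699, 0.095]
ft_force: [0.7, -0.5, -1.9]
grip_width: 0.0101
ang by pos 1.457 r 51.0  ang by tool 1.468 z 0.0705 F tool [ 1.9  0.6 -0.5]
```

```bash
python3 -m inch '[[0,[0,7,-0.5],[-8,0,0]],[0,[0,7,-0.5],[-8,0,0]],[0,[0,7,-0.5],[-8,0,0]],[0,[0,7,-0.5],[-8,0,0]],[0,[0,7,-0.5],[-8,0,0]],[0,[0,7,-0.5],[-8,0,0]],[0,[0,7,-0.5],[-8,0,0]],[0,[0,7,-0.5],[-8,0,0]],[0,[0,7,-0.5],[-8,0,0]]]'; python3 lev.py
```

```text
time: 31.3
position: [0.627, -0.0629, 0.0705]
tool_rot: [0.508, 0.492, -0.504, 0.495]
ft_force: [0.5, 0.8, -0.5]
grip_width: 0.0098
ang by pos 0.198 r 51.2  ang by tool 0.185 z 0.0705 F tool [ 0.5  0.5 -0.8]
```

```bash
python3 -m inch '[[0,[0,4.5,-0.3],[-5.3,0,0]],[0,[0,4.5,-0.2],[-5,0,0]],[0,[0,0,0],[0,0,0]]]'; python3 lev.py
```

```text
time: 31.68
position: [0.6368, -0.0623, 0.0705]
tool_rot: [0.462, 0.536, -0.457, 0.539]
ft_force: [1.6, 0.4, -0.2]
grip_width: 0.01
ang by pos 0.005 r 51.1  ang by tool 0.003 z 0.0705 F tool [ 0.2  1.6 -0.1]
```

```bash
python3 -m inch '[[30,[0,0.3,0],[0,0,0]],[30,[0,0,0],[0,0,0]],[30,[-25,0,0],[0,0,0]],[30,[-50,0,0],[0,0,0]],[30,[-50,0,0],[0,0,0]],[30,[0,0,0],[0,0,0]]]'; python3 - <<'E'
from h import *
np.set_printoptions(precision=1,suppress=True)
b=[.6385,-.0710,1.7309]
im={c:imaging.camera(c) for c in("scene","side","wrist")}
for c in im:
    for n,X in {"latch_push":[.01,0,.081],"cover_mid":[-.013,0,.047],"cover_lip":[-.069,0,.0485],"latch_axis":[.06,0,.081]}.items():
        r=imaging.tip_of(c,n); print(n,c,"exp",proj(c,place(b,X))[0],"det",r and (np.array(r[0]["pixel"]),round(r[0]["confidence"],2)))
o=im["wrist"][...,::-1].copy()
X=place(b,[[.06,.005,.091],[-.008,.005,.091],[-.008,-.005,.091],[.06,-.005,.091]]); cv2.polylines(o,[np.round(proj("wrist",X)).astype(int)],True,(0,255,0),1)
f=lambda i,r,c:cv2.resize(i[r:r+120,c:c+120],(400,400))
cv2.imwrite("pics/end.png",np.hstack([f(im["scene"][...,::-1],150,290),cv2.resize(o[80:280,210:410],(400,400))]))
print(get_obs()["ft_force"])
E
```

```text
time: 32.42
position: [0.6346, -0.0626, 0.198]
tool_rot: [0.462, 0.536, -0.459, 0.537]
ft_force: [-0.3, -0.0, -0.8]
grip_width: 0.0298
latch_push scene exp [344.9 190.3] det (array([346.3, 192.4]), 0.67)
cover_mid scene exp [354.9 208.4] det (array([352.6, 209.7]), 0.56)
cover_lip scene exp [381.7 218.1] det (array([384.1, 217.4]), 0.55)
latch_axis scene exp [322.  181.9] det (array([322.7, 178.4]), 0.6)
latch_push side exp [281.  186.2] det (array([279.3, 188.3]), 0.92)
cover_mid side exp [282.1 193.3] det (array([280.6, 191.7]), 0.71)
cover_lip side exp [283.2 177. ] det []
latch_axis side exp [279.9 202. ] det (array([281.3, 203. ]), 0.96)
latch_push wrist exp [319.2 198.1] det (array([319.9, 196.1]), 0.58)
cover_mid wrist exp [318.8 211.1] det (array([319.8, 215.6]), 0.89)
cover_lip wrist exp [318.9 258. ] det []
latch_axis wrist exp [318.9 146.1] det (array([322.3, 145.5]), 0.86)
[ 0.1 -0.5 -0.9]
```

View pics/end.png

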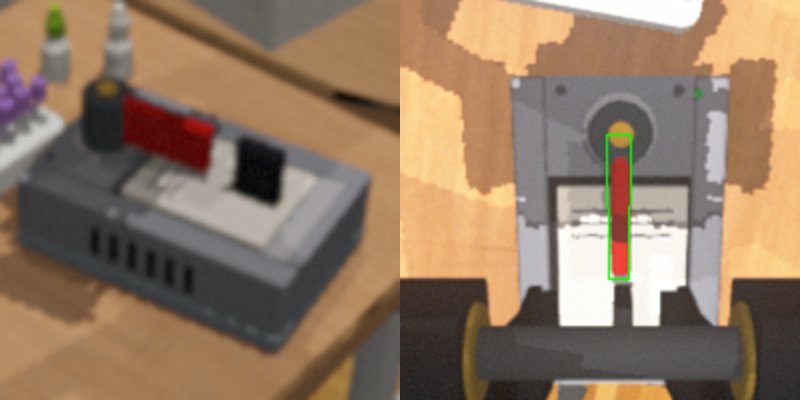

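The pictures show the cover flush in the bay, the lever along the box's axis on the zero-angle outline, the vials standing and the hand clear. Handing in.

```bash
python3 -c "
from rig import robot;print(robot.hand_in())"
```

```text
the job is handed in; nothing more can be done
None
```

The job is done and handed in at about 32 s of the 72 s allowed; `hand_in` gave no verdict.

- **Lever freed:** I rocked it to the stops at −0.15, +0.20 and −0.22. Each showed as a rising force with no further movement. It then ran free, and I swung it to its open stop at about 1.46.
- **Cover fitted:** I hooked the lip under the ledge at a 20° tilt without contact and swung the other end down. Pressing the free end met the plate's top at z = 55.4 mm with 9 N, against 55 mm for flush. The cover sits about 1.6 mm towards the ledge, within the 3 mm of play.
- **Lever locked:** I turned it back to a measured angle of about 0.005 rad. In the last pictures it lies on the zero-angle outline across the cover, the gripper is open and clear, and both vials are still standing.

**Checks that disagreed:**
- The first camera fit of the box's yaw differed by about 0.05 rad from the one I worked out from the lever's stops. I used the stops, which fitted to 0.5 mm.
- By that same reference, the lever's very first grip read about −0.02 rad instead of 0.
- In the last check, the network did not find the cover's lip in the side and wrist views. The other points were within about 5 px of where they should be.

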